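# Open the bay's oxygen isolator with its square key

## Robot

A 6-joint arm with a two-finger parallel gripper is mounted at the origin on the work surface. World frame = base frame: x ahead of the robot, y to its left, z up, the work surface at z = 0. Lengths are in m, angles in degrees, forces in N, time in s.
With the tool pointing down it reaches from about 0.3 to 0.75 m from the base axis. Payload 8.5 kg.
Tool frame: the origin (TCP) lies on the centre line of the jaws, within the pads' length; the fingertips stand 17 mm ahead of it and the grasp point (between the pads) lies 2 mm behind it (env.tip_extent is the distance from the TCP to the fingertips, in m); z points along the fingers, y is the direction in which the jaws open and shut (so a half turn about z gives the same grasp; the last joint's range is limited). The gripper opens to 85 mm and grips with 20 to 120 N. Pads are 22 mm wide; open, the fingers measure 114 mm over their backs; the gripper's body (76 mm by 85 mm) begins 54 mm behind the grasp point. The pads swing forward as they close: fully open they stand 13 mm farther back than shut.
Start: joints at [-84.872, 21.807, 74.336, -0, 83.858, -12.336], TCP at [0.165, -0.525, 0.248] pointing down, gripper open.
Joint ranges: [-178.18, 178.18], [-50.72, 133.34], [12.68, 142.11], [-81.47, 261.47], [9.98, 163.14], [-165.26, 165.26]. Speed limits (degrees/s): [136.94, 136.94, 180, 180, 180, 180].

## Interface

Orientations are given as a 3x3 rotation matrix whose columns are the frame's x, y, z axes.
In Python, from rig import telemetry, get_image, camera_params, close_job, env gives the robot as it stands.
- The arm moves only by the tool apply_moves, never from a script. Its argument "motion" is a list of rows, each an object of numbers: "tx", "ty", "tz": the shift along the tool's x, y, z in cm; "turn": the turn about the tool's z in degrees; "jaw": the gripper's target within -1 to 1 (fully open at 1, half-way at 0, shut at -1). In form: [{"tx": .., "ty": .., "tz": .., "turn": .., "jaw": ..}, ...]. A call has 1 to 5 rows; each row is the pose to reach, as a shift and turn from the pose measured when the call began, along the tool's axes at that moment; what a row does not reach only later rows make up. A row lasts 1/12 s, in which the tool goes at most 41.7 mm and 7.16 degrees, less where a joint would pass 70% of its speed; a pose out of reach is approached as far as the arm can. A call with a gripper value outside its range is refused whole. The fingers move at their own pace and stop on an object; "squeeze" is the grip in N (left out, the last holds). Time passes only in rows, so rows that repeat a pose let the fingers close. It gives the time, the measured TCP pose, the force and the opening at its end, in the units of the state.
- telemetry.observe(): the state, without advancing time (a new reading comes with each control period).
- get_image(name): name is "scene" or "top" or "wrist"; returns (picture, depth): 420x560x3 uint8, red, green, blue; 420x560 float32, m along the optical axis (not along the pixel's ray), 0 where there is no reading.
- camera_params(name): a dict with "fx", "fy", "cx", "cy" (pixels), "rvec" (rotation vector, rad) and "tvec" (3), from world to camera coordinates, as OpenCV has them. Camera axes: x right, y down, z forward; pixel columns grow to the right and rows downward; lengths in m; the calibration is good to about 2 mm. A picture is of the moment at which its call begins: read the wrist's pose just before it. camera_params takes no time and is no camera call; for the wrist camera it gives the pose at the moment of the call.
- close_job(): hands the job in, once; it reports no verdict.
The state is a dict: "time_s": time; "q": joint angles; "qvel": joint speeds; "joint_efforts": joint torques, N m; "position": TCP position; "tool_rot": TCP orientation; "ft_force": force on the tool from outside, world axes, zero at the start; "wrist_torque": the same for the moment, N m; "grip_width": finger opening in m.
Only numpy, scipy, OpenCV 4.12 (cv2) and the standard library are available. Lean on these libraries where they do the work, as an engineer would, in place of code of your own. Each camera call takes 0.05 s, during which the arm holds its last target. There are 200 camera calls.

## Task

The oxygen isolating valve under the grey cover has been left part-closed. Take the square key out of its parking block, feel it into the spindle's recessed square socket until it is fully home, then turn it anticlockwise until the valve is against its open stop. Leave the key standing in the socket and let go; never force it, and leave the tube rack, airway set and splint tin where they are.

Things in the scene. Friction and masses are not known exactly. Their poses are not given: they have to be found in the camera images.
- key: Square key standing upright, 79 mm tall: steel shank 10 mm square and 55 mm long, under a black plastic wing grip 60 mm long (key's x), 12 mm thick (y), from 55 to 79 mm above the tip, to be pinched across its thickness. The last 1 mm tapers to 9.2 mm square. About 90 g. Origin at the middle of the tip, z up the shank, shank sides square to x and y.
- key_tip (a point): The middle of the key's tip (same point and axes as the key's origin). More than 60 N between key and valve or cover would score them; a light touch of 5 N is plenty to feel with.
- key_block: White plastic parking block fixed to the counter, 70 x 56 mm (x, y) and 40 mm high, with a square hole 12.5 mm wide and 30 mm deep in its middle in which the key stands. It may be left or right of the oxygen unit. Origin at the centre of its underside.
- oxygen_unit: Oxygen isolator fixed to the counter: grey cover box 70 mm high, x from -62 to 124 mm, y from -62 to 62 mm, on a 4 mm flange reaching 20 mm further. A round gauge 52 mm wide stands 11 mm above the cover at x = 94 mm; two outlets on the -x face. Origin on the underside, below the middle of the round access hole. Black marks beside the hole: shut at its +x side, open at its +y side.
- access_hole (a point): The middle of the round access hole in the cover, 42 mm across, level with the cover's top, 70 mm above the counter; axes as the oxygen unit. A key that is fully home has its tip 30 mm below this point.
- spindle (a joint): Spindle angle about the vertical, rad, growing anticlockwise from above: 0 shut, 1.571 open, hard stops at both; found at 0.3 to 0.6. At 0 the socket's sides lie along the unit's x and y. A black line on the face points from the socket to the shut mark (+x) at 0, to the open mark (+y) at 1.571. Turns stiffly (0.08 N m) and stays. The key has up to 0.16 rad of play either way in the socket.
- tube_rack: Loose white rack with three stoppered glass blood tubes, 50 x 110 mm and 112 mm high. Bystander. Origin at the centre of its underside.
- airway_set: Loose purple plastic tray with three curved airway tubes, 150 x 90 mm and 22 mm high. Bystander. Origin at the centre of its underside.
- splint_tin: Loose silver aluminium splint roll tin, 88 mm across and 112 mm high. Bystander. Origin at the centre of its underside.
- face_mid (a point): Point 12 mm straight below access_hole, level with the flat brass spindle face, which is wider than the hole. In the face is a flat-bottomed square socket, 11.5 mm wide, 18 mm deep. The valve sits in rubber-lined clips, so the socket's middle is anywhere up to 8 mm off this point along the unit's x and also y: not measured, to be felt for. It shifts sideways under about 5 N, and stays.
Mind the look-alikes: they are no part of the job. There is more than one size of the key; the one meant has the size given above.

How it is judged (in metres and radians):
On the way, in this order (a step that is already met when the one before it is completed fails the run):
1. the key is fully home in the spindle's socket (z of key_tip in the frame of access_hole below -0.027 m and horizontal distance between key_tip and access_hole below 0.0145 m), for 0.2 s.
2. the valve is turned against its open stop, the key still home (value of joint spindle above 1.45 rad and z of key_tip in the frame of access_hole below -0.026 m), for 0.2 s.
At the end, for the whole second after the job is handed in: The spindle is at least 1.45 rad open (within 7 degrees of its open stop), the key stands in the socket with its tip at least 26 mm below the cover's top (home is 30 mm) and within 14.5 mm of the access hole's middle, leaning less than 0.17 rad, released and at rest (all of step 2 and horizontal distance between key_tip and access_hole below 0.0145 m and angle between key's own z axis and vertical below 0.17 rad and linear speed of key below 0.02 m/s); the robot touches nothing.
It fails at once if the key is forced: more than 60 N between the key and the oxygen unit (contact force between key and oxygen_unit above 60 N).
It fails at once if the tube rack is moved more than 20 mm or tipped (distance of tube_rack from where it was at the start of the episode above 0.02 m or angle between tube_rack's own z axis and vertical above 0.3 rad).
It fails at once if the airway set is moved more than 20 mm or tipped (distance of airway_set from where it was at the start of the episode above 0.02 m or angle between airway_set's own z axis and vertical above 0.3 rad).
It fails at once if the splint tin is moved more than 20 mm or tipped (distance of splint_tin from where it was at the start of the episode above 0.02 m or angle between splint_tin's own z axis and vertical above 0.3 rad).
It also fails if it takes over 72 s, if anything falls off the work surface, if the arm or the gripper's body presses on something with over 40 N, if the wrist force passes 120 N, or if a joint passes its speed limit or range.

## Working session

There is one attempt and no reset: what is moved stays moved. The work goes in short steps, Python scripts to look and compute and a tool call to move; the robot and the scene stay as the last step left them, time stands still between calls to the robot, and variables do not carry over. Pictures are saved under pics/ and viewed, about 8 in all and at most 12, crops included, and the job is handed in when it is done.

Besides the shell and the picture viewer there is one more tool, called after ">>>" as name(argument=value, ...), one argument or row to a line, values as JSON. apply_moves: Moves the arm, as the interface text tells. Its arguments: {"type":"object","properties":{"motion":{"type":"array"},"squeeze":{"type":"number"}},"required":["motion"]}

```bash
ls; mkdir -p pics
cat > h.py <<'E'
import numpy as np, cv2
from rig import telemetry, get_image, camera_params, close_job, env
def cam(n):
    p=camera_params(n); R=cv2.Rodrigues(np.array(p['rvec'],float))[0]; t=np.array(p['tvec'],float).ravel(); return p,R,t
def ray(c,u,v):
    p,R,t=c; d=R.T@np.array([(u-p['cx'])/p['fx'],(v-p['cy'])/p['fy'],1.]); return -R.T@t,d
def onplane(c,u,v,z):
    o,d=ray(c,u,v); return o+d*(z-o[2])/d[2]
def proj(c,X):
    p,R,t=c; q=R@np.array(X,float)+t; return np.array([p['fx']*q[0]/q[2]+p['cx'],p['fy']*q[1]/q[2]+p['cy']])
def tri(c1,uv1,c2,uv2):
    o1,d1=ray(c1,*uv1);o2,d2=ray(c2,*uv2)
    s=np.linalg.lstsq(np.c_[d1,-d2],o2-o1,rcond=None)[0]
    a,b=o1+d1*s[0],o2+d2*s[1]; return (a+b)/2,np.linalg.norm(a-b)
def save(n,im): cv2.imwrite('pics/%s.png'%n,cv2.cvtColor(im,cv2.COLOR_RGB2BGR))
E
python3 - <<'E'
from h import *
s=telemetry.observe(); print(s)
for n in ['scene','top','wrist']:
    im,d=get_image(n); np.savez('pics/%s0.npz'%n,im=im,d=d)
    p=camera_params(n); print(n,p)
    if n=='top': save('top0',cv2.resize(im,(800,600)))
    if n=='scene': save('scene0',cv2.resize(im,(800,600)))
E
```

```text
pics
{'time_s': 0.0, 'q': array([-8.48712247e+01,  2.18422873e+01,  7.43855882e+01,  1.27218827e-03,
        8.38584369e+01, -1.23361823e+01]), 'qvel': array([ 0.05685117,  0.06977566, -0.04342565, -0.0196023 ,  0.00418491,
       -0.10326694]), 'joint_efforts': array([ 8.11445443e-04, -4.48469818e+01, -2.31272560e+01, -1.93163387e-04,
        4.81316252e-03,  6.07723996e-05]), 'position': array([ 0.16504179, -0.52436889,  0.24769469]), 'tool_rot': array([[ 9.53901423e-01,  3.00120081e-01, -1.12679060e-04],
       [ 3.00119906e-01, -9.53900301e-01,  1.50237802e-03],
       [ 3.43409223e-04, -1.46693776e-03, -9.99998865e-01]]), 'ft_force': array([ 0.25587577, -0.50365973,  0.07946251]), 'wrist_torque': array([ 0.00632454,  0.04065266, -0.02439342]), 'grip_width': 0.08535540075852678}
scene {'fx': 381.63779202163306, 'fy': 381.63779202163306, 'cx': 278.28542888753327, 'cy': 210.34675135533973, 'rvec': array([ 0.68155358,  2.68182254, -1.03139657]), 'tvec': array([ 0.50205066, -0.17880144,  1.10824562])}
top {'fx': 421.51940198781335, 'fy': 421.51940198781335, 'cx': 278.4222717033064, 'cy': 207.40208360358866, 'rvec': array([ 2.14774541, -2.17910483,  0.13159729]), 'tvec': array([0.07098883, 0.5971603 , 1.11148578])}
wrist {'fx': 356.7691905141495, 'fy': 356.7691905141495, 'cx': 278.9908736755157, 'cy': 209.2670744675869, 'rvec': array([-2.30752629,  1.69144582,  0.28460043]), 'tvec': array([-0.55023564, -0.04238423,  0.38052278])}
```

View pics/top0.png

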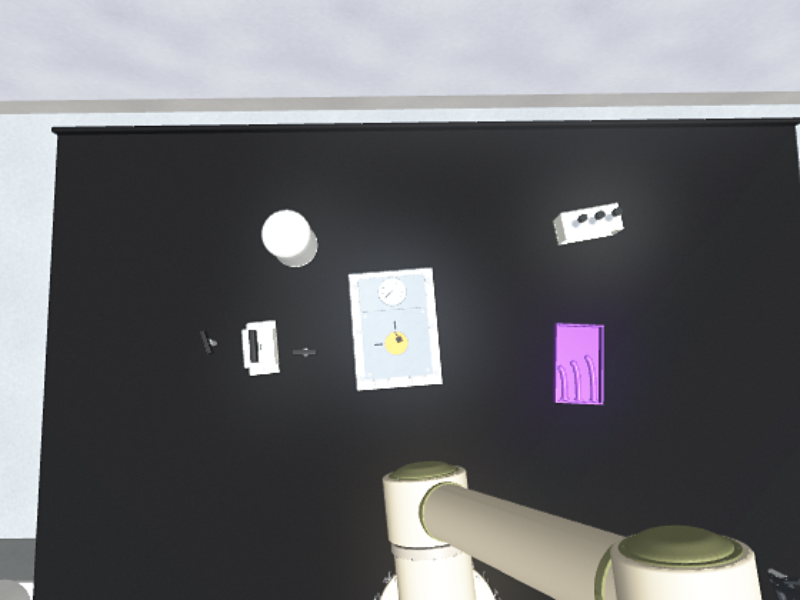

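View pics/scene0.png

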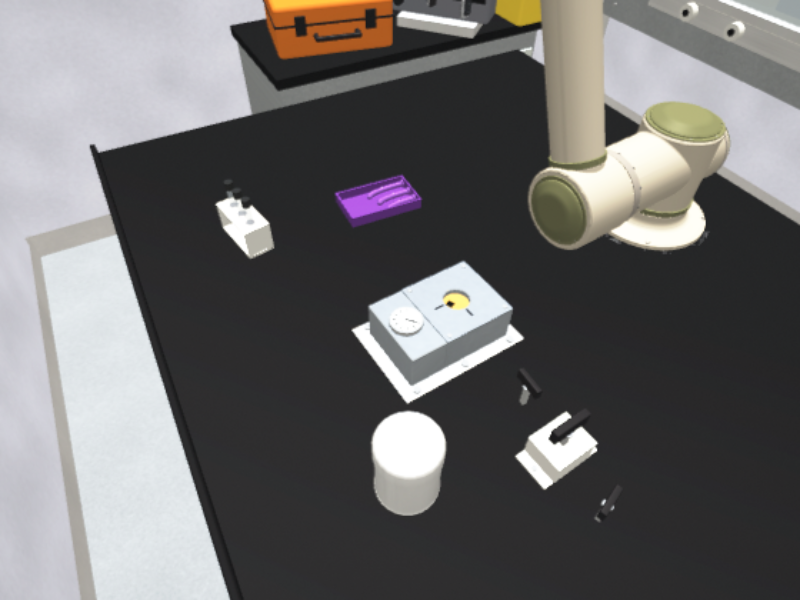

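Top view (800 px scale): the block with a long black grip in it is at (253,346). Two smaller free-standing keys are at (208,342) and (304,352). The unit hole is at (397,342), the tin at (290,238), the rack at (588,222) and the tray at (580,363). The key candidates are those three black grips, and the one standing in the block should be the 79 mm key. I'll check that in a close crop and measure.

Run:
```python
from h import *
T=np.load('pics/top0.npz');S=np.load('pics/scene0.npz');ct,cs=cam('top'),cam('scene')
a=cv2.resize(T['im'][205:285,130:320],(760,320),interpolation=cv2.INTER_CUBIC)
b=cv2.resize(S['im'][180:370,260:450],(760,760),interpolation=cv2.INTER_CUBIC)[100:380]
save('crop1',np.vstack([a,b]))
def yel(im):
    h=cv2.cvtColor(im,cv2.COLOR_RGB2HSV); m=cv2.inRange(h,(20,90,100),(35,255,255)); 
    n,l,st,c=cv2.connectedComponentsWithStats(m); return [(st[i],c[i]) for i in range(1,n) if st[i][4]>30]
print(yel(T['im']),yel(S['im']))
# grip mask on depth: top cam height map
def pts(c,d):
    p,R,t=c; v,u=np.mgrid[:420,:560]; X=np.stack([(u-p['cx'])/p['fx']*d,(v-p['cy'])/p['fy']*d,d],-1); return (X-t)@R
P=pts(ct,T['d']); g=T['im'].astype(int).max(-1)
for nm,(x0,x1,y0,y1) in dict(block=(165,200,222,265),k1=(135,160,225,255),k2=(200,225,235,255)).items():
    sub=P[y0:y1,x0:x1].reshape(-1,3); gg=g[y0:y1,x0:x1].ravel(); 
    for lo,hi in [(.02,.035),(.035,.05),(.05,.07),(.07,.1)]:
        q=sub[(sub[:,2]>lo)&(sub[:,2]<hi)]
        if len(q)>4:
            r=cv2.minAreaRect((q[:,:2]*1000).astype(np.float32)); print(nm,lo,len(q),q[:,2].max().round(4),np.round(r[0],1),np.round(r[1],1),round(r[2],1))
q=P[(P[...,2]>.062)&(P[...,2]<.076)&(abs(P[...,1])<.2)&(P[...,0]<.8)&(P[...,0]>.3)];q=q[abs(q[:,1]-np.median(q[:,1]))<.1]
r=cv2.minAreaRect((q[:,:2]*1000).astype(np.float32));print('cover',len(q),r,np.median(q[:,2]))
```

```text
[(array([270, 233,  15,  15, 159], dtype=int32), array([276.82389937, 240.22012579]))] [(array([190,   0,  53,   6, 161], dtype=int32), array([209.51552795,   1.37267081])), (array([347,   0,  32,  18, 493], dtype=int32), array([363.45841785,   7.47667343])), (array([311, 205,  17,  11, 131], dtype=int32), array([319.57251908, 209.95419847]))]
block 0.02 29 0.0348 [505.4 310.4] [31.3 69.7] 89.5
block 0.035 407 0.0472 [505.9 325.5] [70.  57.2] 4.9
block 0.05 9 0.07 [500.5 319.1] [39.4  2.9] 3.3
block 0.07 142 0.0937 [506.4 325.2] [57.5 12.6] 5.1
k1 0.035 19 0.0499 [517.7 415.5] [44.9  4.3] 18.0
k1 0.05 70 0.0654 [515.5 419.3] [43.3  9.9] 20.2
k2 0.035 10 0.0494 [495.7 228.8] [25.  10.7] 88.5
k2 0.05 52 0.0649 [494.4 236.2] [43.   7.7] 88.7
cover 2835 ((539.904052734375, 69.47268676757812), (185.96823120117188, 124.00777435302734), 3.762747287750244) 0.07052443157557596
```

View pics/crop1.png

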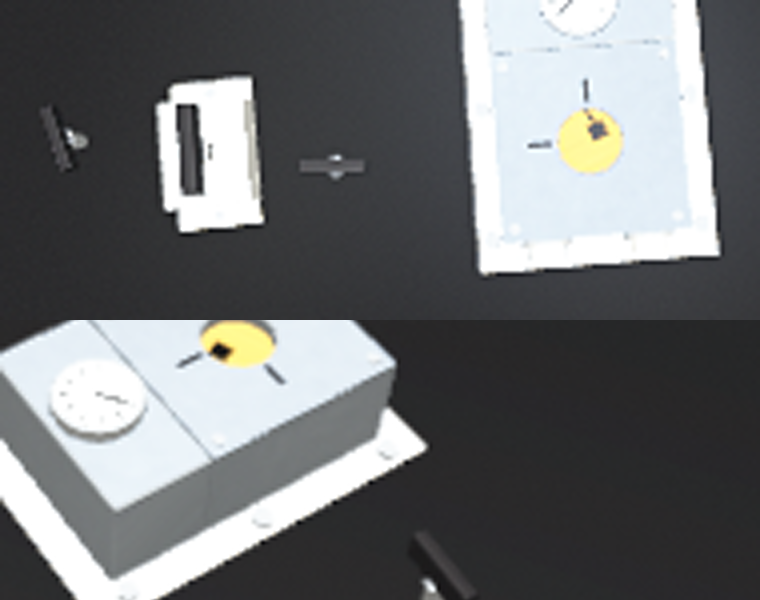

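The crop shows the 79 mm key: its 60×12 mm grip stands in the block at 5° yaw, centre about (0.506, 0.325). The other two grips are only about 43 mm long, so they are the look-alikes. The socket (dark square) is visible in the brass face at crop (597,130), toward the unit's +x, −y side. I'll move over the unit for a wrist look.

>>> apply_moves(
  motion=[
    {"tx": 20, "ty": -25, "tz": 0, "turn": 0, "jaw": 1},
    {"tx": 20, "ty": -25, "tz": 0, "turn": 0, "jaw": 1},
    {"tx": 20, "ty": -25, "tz": 0, "turn": 0, "jaw": 1},
    {"tx": 20, "ty": -25, "tz": 0, "turn": 0, "jaw": 1},
    {"tx": 20, "ty": -25, "tz": 0, "turn": 0, "jaw": 1},
  ],
)

```text
time_s: 0.57
position: [0.2405, -0.3284, 0.248]
tool_rot: [[0.954, 0.3, -0.0], [0.3, -0.954, 0.002], [0.0, -0.002, -1.0]]
ft_force: [1.2, -1.0, 0.2]
grip_width: 0.0853
```

>>> apply_moves(
  motion=[
    {"tx": 20, "ty": -25, "tz": 0, "turn": 0, "jaw": 1},
    {"tx": 20, "ty": -25, "tz": 0, "turn": 0, "jaw": 1},
    {"tx": 20, "ty": -25, "tz": 0, "turn": 0, "jaw": 1},
    {"tx": 20, "ty": -25, "tz": 0, "turn": 0, "jaw": 1},
    {"tx": 20, "ty": -25, "tz": 0, "turn": 0, "jaw": 1},
  ],
)

```text
time_s: 0.98
position: [0.3154, -0.1341, 0.2484]
tool_rot: [[0.954, 0.299, 0.0], [0.299, -0.954, 0.001], [0.001, -0.001, -1.0]]
ft_force: [1.4, 0.5, 0.2]
grip_width: 0.0854
```

>>> apply_moves(
  motion=[
    {"tx": 20, "ty": -25, "tz": 0, "turn": 0, "jaw": 1},
    {"tx": 20, "ty": -25, "tz": 0, "turn": 0, "jaw": 1},
    {"tx": 20, "ty": -25, "tz": 0, "turn": 0, "jaw": 1},
    {"tx": 12, "ty": -15, "tz": 0, "turn": 0, "jaw": 1},
    {"tx": 12, "ty": -15, "tz": 0, "turn": 0, "jaw": 1},
  ],
)

```text
time_s: 1.4
position: [0.3854, 0.0481, 0.2487]
tool_rot: [[0.954, 0.301, 0.0], [0.301, -0.954, 0.002], [0.001, -0.002, -1.0]]
ft_force: [-0.1, -1.1, -0.0]
grip_width: 0.0855
```

```bash
cat > w.py <<'E'
import sys
from h import *
n=sys.argv[1]
s=telemetry.observe(); c=cam('wrist'); im,d=get_image('wrist'); np.savez('pics/%s.npz'%n,im=im,d=d,R=c[1],t=c[2],pos=s['position'],rot=s['tool_rot'])
o=-c[1].T@c[2]; print('TCP',s['position'],'yaw',np.degrees(np.arctan2(s['tool_rot'][1,0],s['tool_rot'][0,0])),'cam',o,'axis',c[1][2],'cam-in-tool',s['tool_rot'].T@(o-s['position']))
print('t',s['time_s'],'F',s['ft_force'],'w',s['grip_width'])
for nm,X in dict(key=(.506,.325,.089),hole=(.509,.067,.07)).items(): print(nm,proj(c,X))
save(n,cv2.resize(im,(800,600)))
E
python3 w.py w1
```

```text
TCP [0.3853931  0.0480774  0.24872223] yaw 17.491296113254016 cam [0.46590277 0.07251043 0.37383941] axis [-0.31034901 -0.09635126 -0.9457272 ] cam-in-tool [ 0.08425862  0.00069493 -0.12503237]
t 1.4 F [-0.07125539 -1.07578594 -0.01382646] w 0.08550312841841183
key [-70.99486006 -98.70006541]
hole [303.37582988  32.48576612]
```

View pics/w1.png

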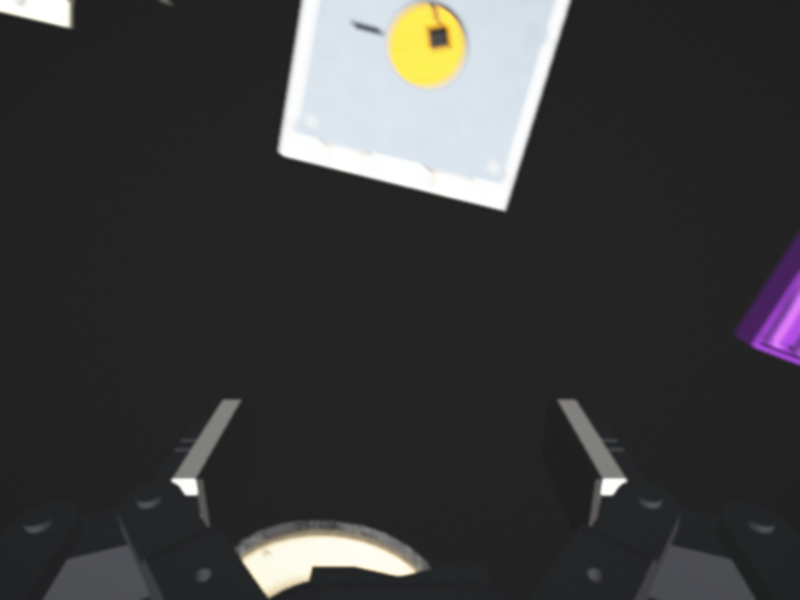

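The wrist view shows the hole at about (428,43), with the socket toward (438,37) and the index line pointing up from it. Next I'll go above it for a close view.

>>> apply_moves(
  motion=[
    {"tx": 12.5, "ty": 2, "tz": 4, "turn": 6, "jaw": 1},
    {"tx": 12.5, "ty": 2, "tz": 7.9, "turn": 12.5, "jaw": 1},
    {"tx": 12.5, "ty": 2, "tz": 7.9, "turn": 12.5, "jaw": 1},
    {"tx": 12.5, "ty": 2, "tz": 7.9, "turn": 12.5, "jaw": 1},
    {"tx": 12.5, "ty": 2, "tz": 7.9, "turn": 12.5, "jaw": 1},
  ],
)

```text
time_s: 1.87
position: [0.5132, 0.0696, 0.1658]
tool_rot: [[0.996, 0.09, -0.004], [0.09, -0.996, 0.004], [-0.004, -0.004, -1.0]]
ft_force: [-2.4, -0.7, -1.6]
grip_width: 0.0857
```

```bash
python3 w.py w2
python3 - <<'E'
from h import *
D=np.load('pics/w2.npz'); im=D['im']; p=camera_params('wrist'); c=(p,D['R'],D['t'])
h=cv2.cvtColor(im,cv2.COLOR_RGB2HSV)
m=cv2.inRange(h,(18,100,80),(38,255,255)); k=cv2.findContours(m,cv2.RETR_CCOMP,cv2.CHAIN_APPROX_NONE)
for q,hi in zip(k[0],k[1][0]):
    a=cv2.contourArea(q)
    if a<40: continue
    hol=hi[3]>=0; z=.058
    w=np.array([onplane(c,u,v,z)[:2]*1000 for u,v in q[:,0]],np.float32); r=cv2.minAreaRect(w); print('hole' if hol else 'outer',a,'rect',np.round(r[0],1),np.round(r[1],1),round(r[2],1),'circ',cv2.minEnclosingCircle(w))
m2=cv2.inRange(im,(0,0,0),(90,90,90)); 
n,l,st,ce=cv2.connectedComponentsWithStats(m2)
for i in range(1,n):
    if 30<st[i][4]<3000 and st[i][1]<330:
        ys,xs=np.where(l==i); w=np.array([onplane(c,u,v,.058)[:2]*1000 for u,v in zip(xs,ys)],np.float32);w7=np.array([onplane(c,u,v,.07)[:2]*1000 for u,v in zip(xs,ys)],np.float32)
        r=cv2.minAreaRect(w);r7=cv2.minAreaRect(w7);print('dark',st[i],'z58',np.round(r[0],1),np.round(r[1],1),round(r[2],1),'z70',np.round(r7[0],1),np.round(r7[1],1))
E
```

```text
TCP [0.51321449 0.06963169 0.16576455] yaw 5.137407743552616 cam [0.59786463 0.07611351 0.29046304] axis [-0.32863801 -0.02576078 -0.94410457] cam-in-tool [ 0.08440132  0.00059139 -0.12503377]
t 1.8667 F [-2.36776891 -0.66043899 -1.58350175] w 0.08566397218187
key [-146.67768253  206.6145118 ]
hole [281.98131907 226.78436401]
outer 2447.5 rect [505.6  68.1] [39.2 42.1] 5.3 circ ((505.8733825683594, 68.22586059570312), 21.252729415893555)
hole 193.5 rect [515.9  63.6] [10.6 10.6] 26.6 circ ((515.8336181640625, 63.43647766113281), 6.809140205383301)
dark [280 169   3  22  43] z58 [538.   70.6] [14.5  1.3] 2.5 z70 [541.1  70.9] [13.8  1.2]
dark [280 204  17  16 171] z58 [515.7  63.5] [9.  9.5] 26.9 z70 [520.   64.1] [8.6 9. ]
dark [220 226  21   3  49] z58 [500.6 102.9] [ 1.5 14.1] 5.3 z70 [505.7 101.5] [ 1.4 13.4]
```

View pics/w2.png

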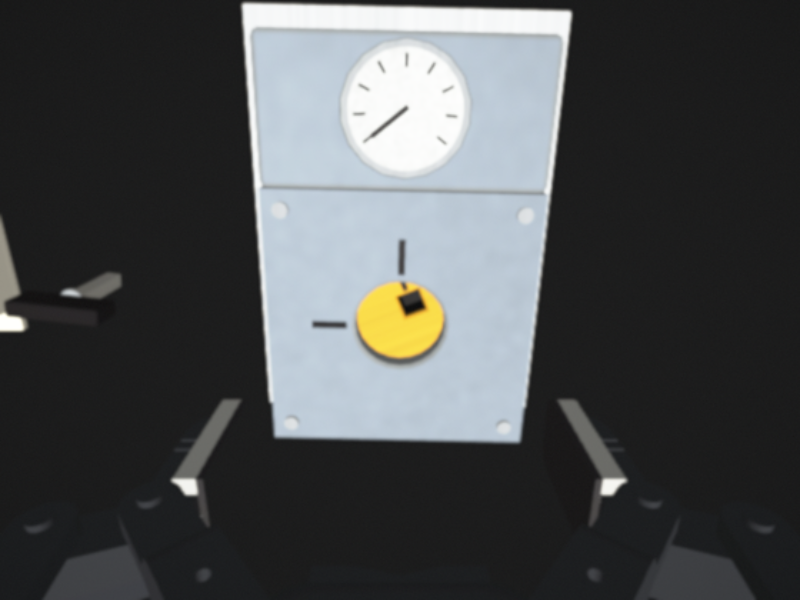

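The wrist view shows the socket at (411,302), the shut mark at (402,257) and the open mark at (329,324). In world coordinates the socket centre is about (515.8, 63.5) mm with sides at 26.7°, and the hole is about (508, 68.6). Now to the key.

>>> apply_moves(
  motion=[
    {"tx": 1.6, "ty": -25.5, "tz": 0, "turn": 0, "jaw": 1},
    {"tx": 1.6, "ty": -25.5, "tz": 0, "turn": 0, "jaw": 1},
    {"tx": 1.6, "ty": -25.5, "tz": 0, "turn": 0, "jaw": 1},
    {"tx": 1.6, "ty": -25.5, "tz": 0, "turn": 0, "jaw": 1},
    {"tx": 1.6, "ty": -25.5, "tz": 0, "turn": 0, "jaw": 1},
  ],
)

```text
time_s: 2.33
position: [0.5052, 0.2789, 0.1702]
tool_rot: [[0.996, 0.089, -0.002], [0.089, -0.996, 0.004], [-0.002, -0.004, -1.0]]
ft_force: [0.7, -0.9, 0.0]
grip_width: 0.0852
```

>>> apply_moves(
  motion=[
    {"tx": 0.2, "ty": -4.8, "tz": 0, "turn": 0, "jaw": 1},
    {"tx": 0.2, "ty": -4.8, "tz": 0, "turn": 0, "jaw": 1},
    {"tx": 0.2, "ty": -4.8, "tz": 0, "turn": 0, "jaw": 1},
    {"tx": 0.2, "ty": -4.8, "tz": 0, "turn": 0, "jaw": 1},
  ],
)

```text
time_s: 2.67
position: [0.5025, 0.3263, 0.171]
tool_rot: [[0.996, 0.09, -0.002], [0.09, -0.996, 0.004], [-0.001, -0.004, -1.0]]
ft_force: [-0.5, -0.5, 0.1]
grip_width: 0.0854
```

```bash
python3 w.py w3
python3 - <<'E'
from h import *
D=np.load('pics/w3.npz'); im=D['im']; p=camera_params('wrist'); c=(p,D['R'],D['t'])
m2=cv2.inRange(im,(0,0,0),(70,70,70)); 
wh=cv2.inRange(im,(150,150,150),(255,255,255))
n,l,st,ce=cv2.connectedComponentsWithStats(m2)
for i in range(1,n):
    if 300<st[i][4]<15000 :
        ys,xs=np.where(l==i); r=cv2.minAreaRect(np.c_[xs,ys].astype(np.float32)); w=np.array([onplane(c,u,v,.089)[:2]*1000 for u,v in zip(xs,ys)],np.float32)
        rr=cv2.minAreaRect(w);print('dark',st[i],r,'z89',np.round(rr[0],1),np.round(rr[1],1),round(rr[2],1))
d=D['d']; v,u=np.mgrid[:420,:560]; X=(np.stack([(u-p['cx'])/p['fx']*d,(v-p['cy'])/p['fy']*d,d],-1)-D['t'])@D['R']
s=(X[...,2]>.08)&(X[...,2]<.1)&(v<320)&(d>0)
q=X[s]*1000;r=cv2.minAreaRect(q[:,:2].astype(np.float32));print('top by depth',len(q),np.median(q[:,2]),r,q[:,:2].mean(0))
T=np.load('pics/top0.npz');ct=cam('top');
def dk(im,x0,x1,y0,y1):
    g=cv2.inRange(im[y0:y1,x0:x1],(0,0,0),(70,70,70)); return g
E
```

```text
TCP [0.50248721 0.32629659 0.17104345] yaw 5.158062973014814 cam [0.58677854 0.33283099 0.29596525] axis [-0.32614458 -0.02615388 -0.94495803] cam-in-tool [ 0.0843738   0.00059696 -0.12503554]
t 2.6667 F [-0.51625674 -0.48533294  0.14060869] w 0.08540761037188359
key [280.993838   223.68576958]
hole [654.15925475 241.69569627]
dark [ 537   54   23   88 1045] ((548.0, 97.5), (87.0, 22.0), 90.0) z89 [592.1 184.4] [48.1 11.7] 19.6
top by depth 1721 88.34949784275938 ((505.91522216796875, 327.3987121582031), (59.83881378173828, 11.72203254699707), 4.804719924926758) [507.876337   327.71091637]
```

View pics/w3.png

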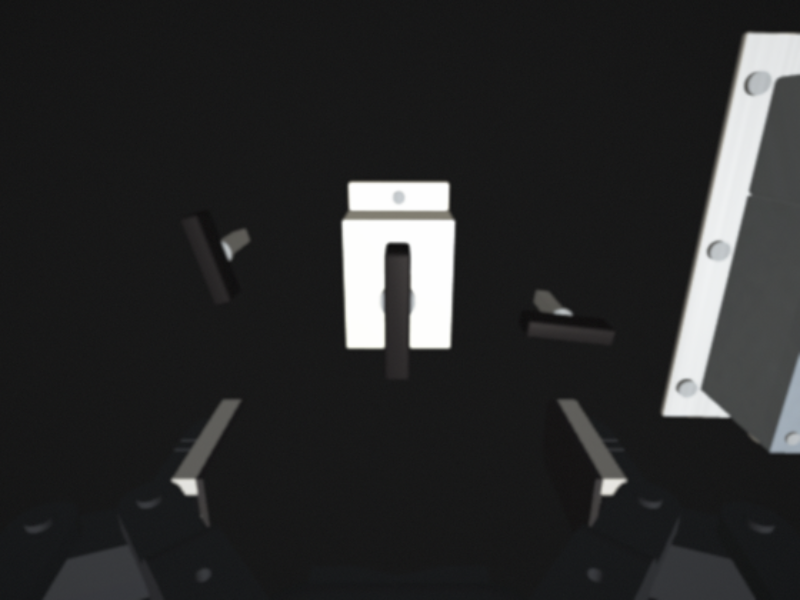

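The key's grip centre is (505.9, 327.4), yaw 4.8°, top at 88 mm, at pixel (398,305) in the wrist view. Now I'll descend and grip.

>>> apply_moves(
  motion=[
    {"tx": 0.35, "ty": -0.1, "tz": 3, "turn": 0.3, "jaw": 1},
    {"tx": 0.35, "ty": -0.1, "tz": 6, "turn": 0.3, "jaw": 0.5},
    {"tx": 0.35, "ty": -0.1, "tz": 8.3, "turn": 0.3, "jaw": 0.2},
    {"tx": 0.35, "ty": -0.1, "tz": 9.2, "turn": 0.3, "jaw": 0},
    {"tx": 0.35, "ty": -0.1, "tz": 9.2, "turn": 0.3, "jaw": 0},
  ],
  squeeze=60,
)

```text
time_s: 3.13
position: [0.5056, 0.3254, 0.0775]
tool_rot: [[0.997, 0.081, -0.005], [0.081, -0.997, 0.002], [-0.005, -0.002, -1.0]]
ft_force: [-0.1, 0.2, 0.4]
grip_width: 0.0425
```

>>> apply_moves(
  motion=[
    {"tx": 0, "ty": 0, "tz": 0, "turn": 0, "jaw": -0.5},
    {"tx": 0, "ty": 0, "tz": 0, "turn": 0, "jaw": -1},
    {"tx": 0, "ty": 0, "tz": 0, "turn": 0, "jaw": -1},
    {"tx": 0, "ty": 0, "tz": 0, "turn": 0, "jaw": -1},
    {"tx": 0, "ty": 0, "tz": 0, "turn": 0, "jaw": -1},
  ],
)

```text
time_s: 3.55
position: [0.5064, 0.3257, 0.0791]
tool_rot: [[0.997, 0.082, -0.002], [0.082, -0.997, 0.003], [-0.002, -0.003, -1.0]]
ft_force: [-0.2, 0.2, 8.1]
grip_width: 0.0111
```

>>> apply_moves(
  motion=[
    {"tx": 0, "ty": 0, "tz": 0, "turn": 0, "jaw": -1},
    {"tx": 0, "ty": 0, "tz": 0, "turn": 0, "jaw": -1},
    {"tx": 0, "ty": 0, "tz": 0, "turn": 0, "jaw": -1},
    {"tx": 0, "ty": 0, "tz": 0, "turn": 0, "jaw": -1},
    {"tx": 0, "ty": 0, "tz": 0, "turn": 0, "jaw": -1},
  ],
)

```text
time_s: 3.97
position: [0.5064, 0.3257, 0.0792]
tool_rot: [[0.997, 0.082, -0.002], [0.082, -0.997, 0.003], [-0.002, -0.003, -1.0]]
ft_force: [-0.5, -0.1, 1.5]
grip_width: 0.0108
```

Gripped at 10.8 mm opening. Lifting straight out.

>>> apply_moves(
  motion=[
    {"tx": 0, "ty": 0, "tz": -1.5, "turn": 0, "jaw": -1},
    {"tx": 0, "ty": 0, "tz": -4, "turn": 0, "jaw": -1},
    {"tx": 0, "ty": 0, "tz": -7, "turn": 0, "jaw": -1},
    {"tx": 0, "ty": 0, "tz": -10, "turn": 0, "jaw": -1},
    {"tx": 0, "ty": 0, "tz": -11, "turn": 0, "jaw": -1},
  ],
)

```text
time_s: 4.38
position: [0.5077, 0.3259, 0.1934]
tool_rot: [[0.997, 0.082, 0.003], [0.082, -0.997, 0.005], [0.004, -0.005, -1.0]]
ft_force: [0.9, 0.1, 0.1]
grip_width: 0.0109
```

>>> apply_moves(
  motion=[
    {"tx": -1.5, "ty": 26.2, "tz": 0, "turn": 0, "jaw": -1},
    {"tx": -1.5, "ty": 26.2, "tz": 0, "turn": 0, "jaw": -1},
    {"tx": -1.5, "ty": 26.2, "tz": 0, "turn": 0, "jaw": -1},
    {"tx": -1.5, "ty": 26.2, "tz": 0, "turn": 0, "jaw": -1},
    {"tx": -1.5, "ty": 26.2, "tz": 0, "turn": 0, "jaw": -1},
  ],
)

```text
time_s: 4.8
position: [0.5118, 0.1154, 0.1906]
tool_rot: [[0.997, 0.082, 0.002], [0.082, -0.997, 0.005], [0.003, -0.005, -1.0]]
ft_force: [0.2, -0.2, -0.1]
grip_width: 0.0107
```

>>> apply_moves(
  motion=[
    {"tx": -0.3, "ty": 5.5, "tz": 1, "turn": -7, "jaw": -1},
    {"tx": -0.3, "ty": 5.5, "tz": 1, "turn": -14, "jaw": -1},
    {"tx": -0.3, "ty": 5.5, "tz": 2, "turn": -21, "jaw": -1},
    {"tx": -0.3, "ty": 5.5, "tz": 2, "turn": -22, "jaw": -1},
    {"tx": -0.3, "ty": 5.5, "tz": 2, "turn": -22, "jaw": -1},
  ],
)

```text
time_s: 5.22
position: [0.513, 0.0605, 0.1696]
tool_rot: [[0.894, 0.448, 0.0], [0.448, -0.894, 0.006], [0.003, -0.005, -1.0]]
ft_force: [-0.8, 0.3, -1.1]
grip_width: 0.0107
```

```bash
python3 w.py w4
python3 - <<'E'
from h import *
s=telemetry.observe();c=cam('wrist')
for L in (.06,.069,.08): print(L,proj(c,s['position']+s['tool_rot']@[0,0,L]))
print('socket',proj(c,(.5158,.0635,.058)))
E
```

```text
TCP [0.51298919 0.06052256 0.16957402] yaw 26.58891988678115 cam [0.58855183 0.09681603 0.29481944] axis [-0.29136629 -0.14060108 -0.9462225 ] cam-in-tool [ 0.08413774  0.0007488  -0.12503449]
t 5.2167 F [-0.75021969  0.27150556 -1.05921422] w 0.010677894066708868
key [-179.39836688   29.77145547]
hole [267.34550407 219.96060883]
0.06 [277.67188719 243.17404844]
0.069 [277.72949291 236.84189507]
0.08 [277.79388263 229.76402852]
socket [276.91104744 208.38798193]
```

View pics/w4.png

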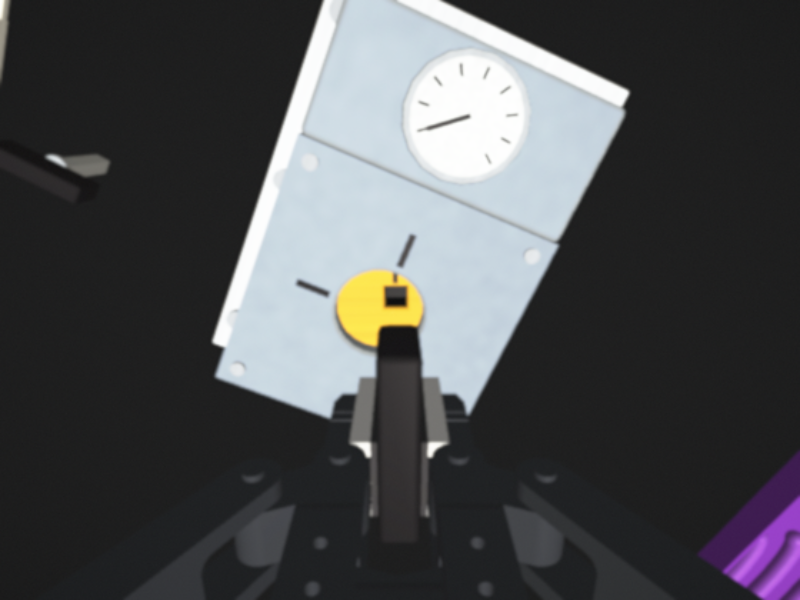

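The wrist view shows the socket at (395,297), square to the tool, so the yaw matches. The grip hides the tip. I'll align above the socket and lower to just above the face.

>>> apply_moves(
  motion=[
    {"tx": 0.4, "ty": -0.1, "tz": 1.5, "turn": 0, "jaw": -1},
    {"tx": 0.4, "ty": -0.1, "tz": 3, "turn": 0, "jaw": -1},
    {"tx": 0.4, "ty": -0.1, "tz": 3.7, "turn": 0, "jaw": -1},
    {"tx": 0.4, "ty": -0.1, "tz": 3.8, "turn": 0, "jaw": -1},
    {"tx": 0.4, "ty": -0.1, "tz": 3.8, "turn": 0, "jaw": -1},
  ],
)

```text
time_s: 5.68
position: [0.5165, 0.0642, 0.1323]
tool_rot: [[0.895, 0.447, 0.001], [0.447, -0.895, 0.005], [0.003, -0.004, -1.0]]
ft_force: [0.2, -0.1, -1.0]
grip_width: 0.0109
```

>>> apply_moves(
  motion=[
    {"tx": 0, "ty": 0, "tz": 0, "turn": 0, "jaw": -1},
    {"tx": 0, "ty": 0, "tz": 0, "turn": 0, "jaw": -1},
  ],
)

```text
time_s: 5.85
position: [0.5168, 0.0644, 0.1331]
tool_rot: [[0.895, 0.446, 0.003], [0.446, -0.895, 0.005], [0.005, -0.004, -1.0]]
ft_force: [-0.7, -0.1, -1.7]
grip_width: 0.0114
```

```bash
cat > st.py <<'E'
from h import *
s=telemetry.observe(); P=s['position'];R=s['tool_rot']; k=P+R@[-.0005,0,.069]; dx=np.array([.5158,.0635])-k[:2]
print('t',s['time_s'],'TCP',P.round(4),'tip',k.round(4),'yaw',np.degrees(np.arctan2(R[1,0],R[0,0])).round(2),'F',s['ft_force'].round(1),'M',s['wrist_torque'].round(2),'socket err tool mm',(R[:2,:2].T@dx*1000).round(2),'tool-F',(R.T@s['ft_force']).round(1))
E
python3 st.py
```

```text
t 5.85 TCP [0.5168 0.0644 0.1331] tip [0.5166 0.0645 0.0641] yaw 26.51 F [-0.7 -0.1 -1.7] M [ 0.01 -0.02  0.03] socket err tool mm [-1.13  0.56] tool-F [-0.7 -0.2  1.7]
```

>>> apply_moves(
  motion=[
    {"tx": -0.1, "ty": 0.05, "tz": 0.2, "turn": 0, "jaw": -1},
    {"tx": -0.1, "ty": 0.05, "tz": 0.4, "turn": 0, "jaw": -1},
    {"tx": -0.1, "ty": 0.05, "tz": 0.5, "turn": 0, "jaw": -1},
    {"tx": -0.1, "ty": 0.05, "tz": 0.6, "turn": 0, "jaw": -1},
    {"tx": -0.1, "ty": 0.05, "tz": 0.7, "turn": 0, "jaw": -1},
  ],
)

```text
time_s: 6.27
position: [0.5162, 0.0635, 0.126]
tool_rot: [[0.895, 0.446, 0.003], [0.446, -0.895, 0.005], [0.005, -0.004, -1.0]]
ft_force: [0.6, -0.4, -0.7]
grip_width: 0.0107
```

```bash
python3 st.py
```

```text
t 6.2667 TCP [0.5162 0.0635 0.126 ] tip [0.5159 0.0636 0.057 ] yaw 26.51 F [ 0.6 -0.4 -0.7] M [ 0.    0.04 -0.02] socket err tool mm [-0.13  0.06] tool-F [0.3 0.6 0.7]
```

>>> apply_moves(
  motion=[
    {"tx": 0, "ty": 0, "tz": 0.1, "turn": 0, "jaw": -1},
    {"tx": 0, "ty": 0, "tz": 0.2, "turn": 0, "jaw": -1},
    {"tx": 0, "ty": 0, "tz": 0.2, "turn": 0, "jaw": -1},
  ],
)

```text
time_s: 6.52
position: [0.5161, 0.0635, 0.1238]
tool_rot: [[0.895, 0.446, 0.002], [0.446, -0.895, 0.005], [0.004, -0.004, -1.0]]
ft_force: [-0.4, 0.3, -1.8]
grip_width: 0.011
```

```bash
python3 st.py
```

```text
t 6.5167 TCP [0.5161 0.0635 0.1238] tip [0.5158 0.0636 0.0548] yaw 26.5 F [-0.4  0.3 -1.8] M [ 0.   -0.04 -0.02] socket err tool mm [-0.08  0.11] tool-F [-0.3 -0.4  1.8]
```

>>> apply_moves(
  motion=[
    {"tx": 0, "ty": 0, "tz": 0.1, "turn": 0, "jaw": -1},
    {"tx": 0, "ty": 0, "tz": 0.2, "turn": 0, "jaw": -1},
    {"tx": 0, "ty": 0, "tz": 0.3, "turn": 0, "jaw": -1},
    {"tx": 0, "ty": 0, "tz": 0.3, "turn": 0, "jaw": -1},
  ],
)

```text
time_s: 6.85
position: [0.516, 0.0635, 0.1206]
tool_rot: [[0.895, 0.446, 0.002], [0.446, -0.895, 0.005], [0.004, -0.004, -1.0]]
ft_force: [-0.3, -0.6, -0.7]
grip_width: 0.0108
```

```bash
python3 st.py
```

```text
t 6.85 TCP [0.516  0.0635 0.1206] tip [0.5157 0.0637 0.0516] yaw 26.5 F [-0.3 -0.6 -0.7] M [-0.02  0.    0.03] socket err tool mm [0.04 0.19] tool-F [-0.6  0.4  0.7]
```

No contact 6 mm below the face, so the key has entered the socket. Continuing down, watching the force.

>>> apply_moves(
  motion=[
    {"tx": 0, "ty": 0, "tz": 0.2, "turn": 0, "jaw": -1},
    {"tx": 0, "ty": 0, "tz": 0.4, "turn": 0, "jaw": -1},
    {"tx": 0, "ty": 0, "tz": 0.6, "turn": 0, "jaw": -1},
    {"tx": 0, "ty": 0, "tz": 0.8, "turn": 0, "jaw": -1},
    {"tx": 0, "ty": 0, "tz": 0.8, "turn": 0, "jaw": -1},
  ],
)

```text
time_s: 7.27
position: [0.5158, 0.0636, 0.1121]
tool_rot: [[0.895, 0.446, 0.001], [0.446, -0.895, 0.005], [0.003, -0.004, -1.0]]
ft_force: [-0.2, -0.5, -1.7]
grip_width: 0.011
```

>>> apply_moves(
  motion=[
    {"tx": 0, "ty": 0, "tz": 0.1, "turn": 0, "jaw": -1},
    {"tx": 0, "ty": 0, "tz": 0.2, "turn": 0, "jaw": -1},
    {"tx": 0, "ty": 0, "tz": 0.2, "turn": 0, "jaw": -1},
  ],
)

```text
time_s: 7.52
position: [0.5158, 0.0636, 0.1099]
tool_rot: [[0.895, 0.446, 0.001], [0.446, -0.895, 0.006], [0.003, -0.005, -1.0]]
ft_force: [-0.7, -0.1, -0.7]
grip_width: 0.0109
```

```bash
python3 st.py
```

```text
t 7.5167 TCP [0.5158 0.0636 0.1099] tip [0.5154 0.0637 0.0409] yaw 26.5 F [-0.7 -0.1 -0.7] M [-0.04  0.02 -0.  ] socket err tool mm [0.26 0.4 ] tool-F [-0.7 -0.2  0.7]
```

Nearly home. I'll feel for the bottom in fine steps.

>>> apply_moves(
  motion=[
    {"tx": 0, "ty": 0, "tz": 0.05, "turn": 0, "jaw": -1},
    {"tx": 0, "ty": 0, "tz": 0.1, "turn": 0, "jaw": -1},
    {"tx": 0, "ty": 0, "tz": 0.1, "turn": 0, "jaw": -1},
    {"tx": 0, "ty": 0, "tz": 0.1, "turn": 0, "jaw": -1},
  ],
)

```text
time_s: 7.85
position: [0.5158, 0.0636, 0.1091]
tool_rot: [[0.895, 0.446, 0.001], [0.446, -0.895, 0.005], [0.003, -0.004, -1.0]]
ft_force: [-0.3, 0.0, 2.1]
grip_width: 0.0106
```

```bash
python3 st.py
```

```text
t 7.85 TCP [0.5158 0.0636 0.1091] tip [0.5155 0.0637 0.0401] yaw 26.5 F [-0.3  0.   2.1] M [-0.    0.08  0.01] socket err tool mm [0.2  0.35] tool-F [-0.3 -0.2 -2.1]
```

Bottom felt with about 3 N at a tip height of 40 mm, so the key is home. Now turning anticlockwise (negative turn).

>>> apply_moves(
  motion=[
    {"tx": 0, "ty": 0, "tz": 0, "turn": 0, "jaw": -1},
    {"tx": 0, "ty": 0, "tz": 0, "turn": -5, "jaw": -1},
    {"tx": 0, "ty": 0, "tz": 0, "turn": -10, "jaw": -1},
    {"tx": 0, "ty": 0, "tz": 0, "turn": -15, "jaw": -1},
    {"tx": 0, "ty": 0, "tz": 0, "turn": -20, "jaw": -1},
  ],
)

```text
time_s: 8.27
position: [0.5162, 0.0637, 0.1092]
tool_rot: [[0.685, 0.728, 0.002], [0.728, -0.685, 0.006], [0.006, -0.003, -1.0]]
ft_force: [0.7, 1.4, 0.5]
grip_width: 0.0108
```

```bash
python3 st.py
```

```text
t 8.2667 TCP [0.5162 0.0637 0.1092] tip [0.516  0.0637 0.0402] yaw 46.73 F [0.7 1.4 0.5] M [ 0.25 -0.15 -0.07] socket err tool mm [-0.29  0.02] tool-F [ 1.5 -0.5 -0.5]
```

>>> apply_moves(
  motion=[
    {"tx": 0, "ty": 0, "tz": 0, "turn": -5, "jaw": -1},
    {"tx": 0, "ty": 0, "tz": 0, "turn": -10, "jaw": -1},
    {"tx": 0, "ty": 0, "tz": 0, "turn": -15, "jaw": -1},
    {"tx": 0, "ty": 0, "tz": 0, "turn": -20, "jaw": -1},
    {"tx": 0, "ty": 0, "tz": 0, "turn": -25, "jaw": -1},
  ],
)

```text
time_s: 8.68
position: [0.5162, 0.064, 0.1092]
tool_rot: [[0.31, 0.951, 0.002], [0.951, -0.31, 0.007], [0.007, 0.0, -1.0]]
ft_force: [-0.9, 2.0, 0.7]
grip_width: 0.0111
```

```bash
python3 st.py
```

```text
t 8.6833 TCP [0.5162 0.064  0.1092] tip [0.5162 0.064  0.0402] yaw 71.96 F [-0.9  2.   0.7] M [ 0.46  0.02 -0.12] socket err tool mm [-0.61 -0.22] tool-F [ 1.6 -1.5 -0.7]
```

>>> apply_moves(
  motion=[
    {"tx": 0, "ty": 0, "tz": 0, "turn": -5, "jaw": -1},
    {"tx": 0, "ty": 0, "tz": 0, "turn": -10, "jaw": -1},
    {"tx": 0, "ty": 0, "tz": 0, "turn": -15, "jaw": -1},
    {"tx": 0, "ty": 0, "tz": 0, "turn": -20, "jaw": -1},
    {"tx": 0, "ty": 0, "tz": 0, "turn": -20, "jaw": -1},
  ],
)

```text
time_s: 9.1
position: [0.5161, 0.0643, 0.1092]
tool_rot: [[-0.037, 0.999, 0.002], [0.999, 0.037, 0.007], [0.007, 0.002, -1.0]]
ft_force: [-1.0, 2.4, 0.8]
grip_width: 0.0112
```

```bash
python3 st.py
```

```text
t 9.1 TCP [0.5161 0.0643 0.1092] tip [0.5162 0.0643 0.0402] yaw 92.12 F [-1.   2.4  0.8] M [ 0.42  0.13 -0.05] socket err tool mm [-0.81 -0.43] tool-F [ 2.5 -0.9 -0.8]
```

>>> apply_moves(
  motion=[
    {"tx": 0, "ty": 0, "tz": 0, "turn": -2, "jaw": -1},
    {"tx": 0, "ty": 0, "tz": 0, "turn": -4, "jaw": -1},
    {"tx": 0, "ty": 0, "tz": 0, "turn": -6, "jaw": -1},
    {"tx": 0, "ty": 0, "tz": 0, "turn": -6, "jaw": -1},
  ],
)

```text
time_s: 9.43
position: [0.516, 0.0645, 0.1092]
tool_rot: [[-0.14, 0.99, 0.002], [0.99, 0.14, 0.008], [0.007, 0.003, -1.0]]
ft_force: [-1.3, 0.7, 1.3]
grip_width: 0.0107
```

```bash
python3 st.py
```

```text
t 9.4333 TCP [0.516  0.0645 0.1092] tip [0.5162 0.0645 0.0402] yaw 98.03 F [-1.3  0.7  1.3] M [ 0.33  0.19 -0.08] socket err tool mm [-0.93 -0.5 ] tool-F [ 0.9 -1.2 -1.3]
```

>>> apply_moves(
  motion=[
    {"tx": 0, "ty": 0, "tz": 0, "turn": -1.5, "jaw": -1},
    {"tx": 0, "ty": 0, "tz": 0, "turn": -3, "jaw": -1},
    {"tx": 0, "ty": 0, "tz": 0, "turn": -4, "jaw": -1},
    {"tx": 0, "ty": 0, "tz": 0, "turn": -4, "jaw": -1},
  ],
)

```text
time_s: 9.77
position: [0.5159, 0.0645, 0.1092]
tool_rot: [[-0.208, 0.978, 0.002], [0.978, 0.208, 0.008], [0.007, 0.003, -1.0]]
ft_force: [-1.0, 1.3, 1.0]
grip_width: 0.0112
```

```bash
python3 st.py
```

```text
t 9.7667 TCP [0.5159 0.0645 0.1092] tip [0.5161 0.0646 0.0402] yaw 102.03 F [-1.   1.3  1. ] M [ 0.3   0.17 -0.08] socket err tool mm [-0.97 -0.54] tool-F [ 1.5 -0.7 -1. ]
```

>>> apply_moves(
  motion=[
    {"tx": 0, "ty": 0, "tz": 0, "turn": -1, "jaw": -1},
    {"tx": 0, "ty": 0, "tz": 0, "turn": -2, "jaw": -1},
    {"tx": 0, "ty": 0, "tz": 0, "turn": -3, "jaw": -1},
    {"tx": 0, "ty": 0, "tz": 0, "turn": -3, "jaw": -1},
  ],
)

```text
time_s: 10.1
position: [0.5159, 0.0645, 0.1092]
tool_rot: [[-0.26, 0.966, 0.002], [0.965, 0.26, 0.008], [0.007, 0.003, -1.0]]
ft_force: [-1.3, 0.8, 1.5]
grip_width: 0.0105
```

```bash
python3 st.py
```

```text
t 10.1 TCP [0.5159 0.0645 0.1092] tip [0.5161 0.0646 0.0402] yaw 105.09 F [-1.3  0.8  1.5] M [ 0.34  0.23 -0.08] socket err tool mm [-0.97 -0.59] tool-F [ 1.1 -1.  -1.5]
```

>>> apply_moves(
  motion=[
    {"tx": 0, "ty": 0, "tz": 0, "turn": -1, "jaw": -1},
    {"tx": 0, "ty": 0, "tz": 0, "turn": -2, "jaw": -1},
    {"tx": 0, "ty": 0, "tz": 0, "turn": -2, "jaw": -1},
  ],
)

```text
time_s: 10.35
position: [0.5158, 0.0646, 0.1092]
tool_rot: [[-0.295, 0.955, 0.001], [0.955, 0.295, 0.008], [0.007, 0.004, -1.0]]
ft_force: [-0.7, 2.2, 1.0]
grip_width: 0.0108
```

```bash
python3 st.py; python3 w.py w5; python3 -c "
import cv2;im=cv2.imread('pics/w5.png');cv2.imwrite('pics/w5c.png',im[100:560,180:640])"
```

```text
t 10.35 TCP [0.5158 0.0646 0.1092] tip [0.5161 0.0646 0.0402] yaw 107.17 F [-0.7  2.2  1. ] M [ 0.28  0.24 -0.04] socket err tool mm [-0.99 -0.62] tool-F [ 2.3  0.  -1. ]
TCP [0.5158496  0.0645686  0.10916002] yaw 107.17243431430138 cam [0.49148284 0.14316565 0.23478262] axis [ 0.09685636 -0.30337214 -0.94793681] cam-in-tool [ 0.0831646   0.00038564 -0.12504309]
t 10.35 F [-0.66060632  2.22236058  0.98667691] w 0.010799032735627288
key [ 563.11707219 -665.65787858]
hole [266.60815975 251.47087784]
```

View pics/w5c.png

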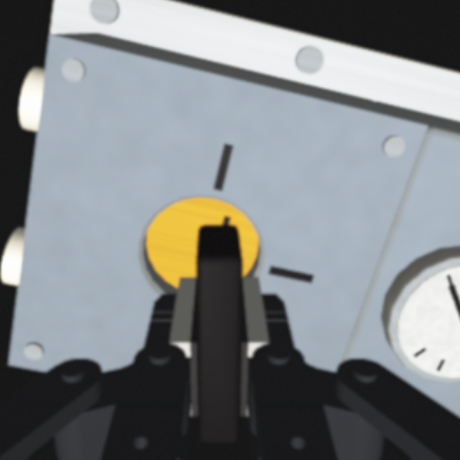

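The wrist crop shows the index line past the grip's end at (227,220), roughly parallel to the open mark at (223,168). The tool yaw is 13° past the open direction, which is about the play plus slack in the grip. I'll measure the line's angle.

Run:
```python
from h import *
D=np.load('pics/w5.npz'); im=D['im']; p=camera_params('wrist'); c=(p,D['R'],D['t'])
# crop px -> full: (x+180)*.7,(y+100)*.7
x0,x1,y0,y1=270,305,205,250
h=cv2.cvtColor(im,cv2.COLOR_RGB2HSV)
print(im[218:234,278:296].max(-1))
m=cv2.inRange(im,(0,0,0),(110,110,110)); n,l,st,ce=cv2.connectedComponentsWithStats(m)
def ang(mask,z,y_lim=(0,999)):
    ys,xs=np.where(mask); w=np.array([onplane(c,u,v,z)[:2]*1000 for u,v in zip(xs,ys)]); mu=w.mean(0); e=np.linalg.svd(w-mu)[2][0]; return mu.round(1),np.degrees(np.arctan2(e[1],e[0]))%180,len(w)
for i in range(1,n):
    if 20<st[i][4]<400 and st[i][1]<300: print(st[i],ang(l==i,.07))
```

```text
[[241 240 240 239 239 239 238 238 238 237 237 237 237 236 234 230 221 201]
 [241 242 241 241 240 239 239 239 239 239 239 238 238 237 237 236 232 224]
 [241 241 241 240 236 229 227 230 235 238 240 240 240 239 239 239 238 235]
 [240 240 240 237 223 189 176 187 206 226 237 241 241 241 241 241 240 239]
 [238 239 239 233 201 139 107 114 148 199 232 240 241 241 241 241 241 241]
 [238 238 237 228 181 111  64  72 125 194 232 240 241 241 241 241 241 241]
 [239 238 236 218 162  94  55  79 141 206 235 239 239 240 240 240 240 240]
 [238 238 233 202 140  78  56  91 155 211 233 237 238 238 238 239 239 239]
 [222 222 210 173 113  62  49  86 145 194 220 227 231 235 237 238 238 238]
 [157 156 148 119  75  42  37  63 106 142 165 181 200 221 232 237 238 238]
 [ 79  78  74  59  36  23  22  35  57  77  91 106 133 176 220 236 239 239]
 [ 26  27  24  23  17  16  17  18  21  26  32  41  73 131 194 231 239 240]
 [ 15  14  16  15  18  16  16  16  17  16  15  19  39  95 164 222 238 241]
 [ 17  16  14  17  19  17  16  18  17  16  13  15  23  67 137 207 237 241]
 [ 18  18  17  17  16  17  16  18  18  15  16  16  16  47 118 196 236 242]
 [ 17  17  16  17  17  18  16  16  16  17  17  16  17  38 107 184 232 240]]
[276 171  12  32 161] (array([506.2, 101.7]), np.float64(94.13698451884898), 161)
[315 257  30  10 154] (array([541.4,  71. ]), np.float64(4.1636577148000375), 154)
[441 267  12  32  98] (array([604.4,  77.3]), np.float64(132.30725713899864), 98)
```

The unit's yaw is 4.15° and the index line sits at about 95°, so the spindle is near open. I'll press a bit further to feel for the stop.

>>> apply_moves(
  motion=[
    {"tx": 0, "ty": 0, "tz": 0, "turn": -1, "jaw": -1},
    {"tx": 0, "ty": 0, "tz": 0, "turn": -2, "jaw": -1},
    {"tx": 0, "ty": 0, "tz": 0, "turn": -3, "jaw": -1},
    {"tx": 0, "ty": 0, "tz": 0, "turn": -3, "jaw": -1},
  ],
)

```text
time_s: 10.73
position: [0.5158, 0.0646, 0.1092]
tool_rot: [[-0.345, 0.939, 0.001], [0.939, 0.345, 0.008], [0.007, 0.004, -1.0]]
ft_force: [-1.6, 1.8, 2.8]
grip_width: 0.0111
```

```bash
python3 st.py; python3 w.py w6;  python3 - <<'E'
from h import *
for n in ('w4','w5','w6'):
    D=np.load('pics/%s.npz'%n); p=camera_params('wrist'); c=(p,D['R'],D['t']); g=cv2.cvtColor(D['im'],cv2.COLOR_RGB2GRAY).astype(float)
    d=D['d']; v,u=np.mgrid[:420,:560]; X=(np.stack([(u-p['cx'])/p['fx']*d,(v-p['cy'])/p['fy']*d,d],-1)-D['t'])@D['R']
    L=(X-D['pos'])@D['rot']*1000
    s=(L[...,2]<-4)&(L[...,2]>-25)&(abs(L[...,1])<9)&(L[...,0]>12)&(L[...,0]<40)&(d>0)&(g<70)
    q=L[s]; e=[]
    for a in range(13,30): 
        k=q[(q[:,0]>a)&(q[:,0]<a+1)]
        if len(k)>5: e.append((a,k[:,1].min(),k[:,1].max()))
    e=np.array(e); 
    print(n,len(q),'top z',np.median(q[:,2]),'xmax',q[:,0].max(),'mid slope deg',np.degrees(np.polyfit(e[:,0],(e[:,1]+e[:,2])/2,1)[0]))
E
```

```text
t 10.7333 TCP [0.5158 0.0646 0.1092] tip [0.5161 0.0646 0.0402] yaw 110.18 F [-1.6  1.8  2.8] M [ 0.33  0.26 -0.25] socket err tool mm [-0.96 -0.69] tool-F [ 2.3 -0.8 -2.8]
TCP [0.51584351 0.06456649 0.10916506] yaw 110.18154347413753 cam [0.48728973 0.14176799 0.23476663] axis [ 0.11297834 -0.29778268 -0.94792477] cam-in-tool [ 0.08317628  0.00034305 -0.12503093]
t 10.7333 F [-1.55562535  1.82636815  2.76527066] w 0.011059407433721302
key [ 613.65499763 -637.07222096]
hole [267.14280751 250.97992003]
w4 1464 top z -9.205055515509756 xmax 29.524432615817584 mid slope deg -0.01695994009760438
w5 1392 top z -9.130713480429367 xmax 28.498747913039217 mid slope deg 1.0789732308066051
w6 1387 top z -9.136663041048026 xmax 28.601479982614293 mid slope deg 0.8758481798242205
```

The torque has risen from 0.08 to 0.25 N·m, so the open stop is felt. I'll hold, back off within the play, then open the jaws gently and rise.

>>> apply_moves(
  motion=[
    {"tx": 0, "ty": 0, "tz": 0, "turn": -0.5, "jaw": -1},
    {"tx": 0, "ty": 0, "tz": 0, "turn": -0.5, "jaw": -1},
    {"tx": 0, "ty": 0, "tz": 0, "turn": -0.5, "jaw": -1},
    {"tx": 0, "ty": 0, "tz": 0, "turn": -0.5, "jaw": -1},
  ],
)

```text
time_s: 11.12
position: [0.5158, 0.0646, 0.1091]
tool_rot: [[-0.352, 0.936, 0.001], [0.936, 0.352, 0.008], [0.007, 0.004, -1.0]]
ft_force: [-1.3, 1.6, 1.1]
grip_width: 0.011
```

```bash
python3 st.py
```

```text
t 11.1167 TCP [0.5158 0.0646 0.1091] tip [0.5161 0.0646 0.0401] yaw 110.62 F [-1.3  1.6  1.1] M [ 0.36  0.23 -0.21] socket err tool mm [-0.96 -0.69] tool-F [ 2.  -0.6 -1.1]
```

>>> apply_moves(
  motion=[
    {"tx": 0, "ty": 0, "tz": 0, "turn": 3, "jaw": -1},
    {"tx": 0, "ty": 0, "tz": 0, "turn": 6, "jaw": -1},
    {"tx": 0, "ty": 0, "tz": 0, "turn": 6, "jaw": -1},
    {"tx": 0, "ty": 0, "tz": 0, "turn": 6, "jaw": -1},
  ],
)

```text
time_s: 11.45
position: [0.5159, 0.0645, 0.1091]
tool_rot: [[-0.254, 0.967, 0.002], [0.967, 0.254, 0.008], [0.007, 0.003, -1.0]]
ft_force: [-0.9, 0.9, 1.6]
grip_width: 0.011
```

```bash
python3 st.py
```

```text
t 11.45 TCP [0.5159 0.0645 0.1091] tip [0.5161 0.0646 0.0401] yaw 104.72 F [-0.9  0.9  1.6] M [ 0.25  0.14 -0.01] socket err tool mm [-0.95 -0.6 ] tool-F [ 1.1 -0.6 -1.6]
```

>>> apply_moves(
  motion=[
    {"tx": 0, "ty": 0, "tz": 0, "turn": 0, "jaw": -0.6},
    {"tx": 0, "ty": 0, "tz": 0, "turn": 0, "jaw": -0.5},
    {"tx": 0, "ty": 0, "tz": 0, "turn": 0, "jaw": -0.3},
    {"tx": 0, "ty": 0, "tz": 0, "turn": 0, "jaw": -0.2},
    {"tx": 0, "ty": 0, "tz": 0, "turn": 0, "jaw": -0.2},
  ],
  squeeze=20,
)

```text
time_s: 11.87
position: [0.5159, 0.0645, 0.1091]
tool_rot: [[-0.254, 0.967, 0.002], [0.967, 0.254, 0.008], [0.007, 0.004, -1.0]]
ft_force: [0.4, -0.1, 0.3]
grip_width: 0.0338
```

>>> apply_moves(
  motion=[
    {"tx": 0, "ty": 0, "tz": -1, "turn": 0, "jaw": -0.2},
    {"tx": 0, "ty": 0, "tz": -3, "turn": 0, "jaw": -0.2},
    {"tx": 0, "ty": 0, "tz": -6, "turn": 0, "jaw": -0.2},
    {"tx": 0, "ty": 0, "tz": -8, "turn": 0, "jaw": -0.2},
    {"tx": 0, "ty": 0, "tz": -8, "turn": 0, "jaw": -0.2},
  ],
)

```text
time_s: 12.28
position: [0.5174, 0.0637, 0.1931]
tool_rot: [[-0.255, 0.967, 0.009], [0.967, 0.255, 0.007], [0.004, 0.011, -1.0]]
ft_force: [0.9, -0.6, 0.2]
grip_width: 0.034
```

```bash
python3 w.py w7;  python3 - <<'E'
from h import *
for n in ('wrist','top'):
    if n=='wrist':
        D=np.load('pics/w7.npz'); p=camera_params('wrist'); R,t,im,d=D['R'],D['t'],D['im'],D['d']
    else:
        p,R,t=cam('top'); im,d=get_image('top')
    v,u=np.mgrid[:420,:560]; X=(np.stack([(u-p['cx'])/p['fx']*d,(v-p['cy'])/p['fy']*d,d],-1)-t)@R*1000
    g=im.max(-1)
    s=(X[...,2]>105)&(X[...,2]<130)&(abs(X[...,0]-516)<40)&(abs(X[...,1]-64)<40)&(g<70)&(d>0)
    if s.sum()<20: print(n,'few',s.sum()); continue
    q=X[s]; r=cv2.minAreaRect(q[:,:2].astype(np.float32)); A=np.c_[q[:,:2]-q[:,:2].mean(0),np.ones(len(q))]; k=np.linalg.lstsq(A,q[:,2],rcond=None)[0]
    print(n,len(q),'z med',np.median(q[:,2]),'rect',r,'slope',k[:2])
E
```

```text
TCP [0.51738028 0.06369943 0.19312285] yaw 104.75176415261859 cam [0.49543906 0.14342685 0.31848327] axis [ 0.09097864 -0.30818934 -0.94696474] cam-in-tool [ 0.08320048  0.00040963 -0.12502249]
t 12.2833 F [ 0.90507083 -0.62463097  0.19057693] w 0.033960349627811075
key [ 398.3695043  -312.94991808]
hole [266.87090069 200.3066164 ]
wrist 1435 z med 118.27329582103707 rect ((515.4834594726562, 64.20455932617188), (10.055252075195312, 59.09187316894531), 13.121618270874023) slope [ 0.03274955 -0.03322548]
top few 0
```

View pics/w7.png

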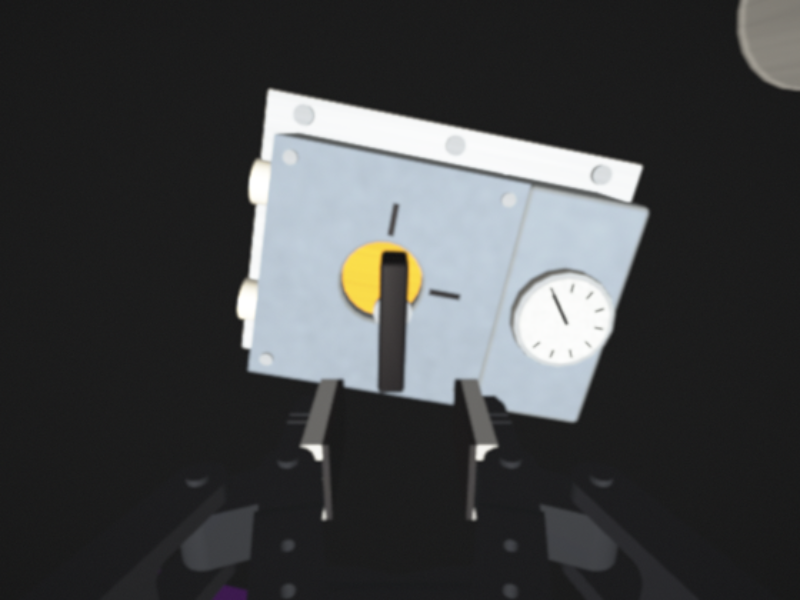

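The key stands free at pixel (393,322). Its top is at 118.3 mm (119 expected when home), it leans about 0.05 rad, and its yaw is 103°. Less the 9.4° play and the unit's 4.15° yaw, the spindle is at least 89.5° open. Handing in.

```bash
python3 -c "
from h import *
print(close_job())"
```

```text
the job is handed in; nothing more can be done
None
```

I took the 79 mm key from its parking block, seated it in the spindle socket and turned it anticlockwise to the open stop. I left it standing there with the jaws clear and handed the job in. `close_job` gives no verdict, so what follows is from my own last checks.

- **Seating:** the key went into the socket with no side contact. It touched bottom at about 3 N with the tip at roughly 40 mm, which is fully home.
- **Turning:** the turning torque held at about 0.08 N·m, then rose to about 0.25 N·m at the stop. I then backed the tool off about 6°, within the key's play, and released.
- **Final state:** the key's top is at 118.3 mm (119 expected when home) and it leans about 0.05 rad. Its yaw of 103° puts the spindle at least 89.5° open.
- **Bystanders:** the arm went nowhere near the tube rack, airway set or splint tin, and I did not re-measure their positions.

Two checks were weaker or disagreed:

- **Tool angle:** the tool turned 3 to 7° further than the geometry predicted. About 1° of that was the key pivoting in the grip, and I put the rest down to compliance.
- **Overhead check:** the overhead depth check of the final key found no points on the grip, probably because the arm was in the way. The final state therefore rests on the wrist camera alone.

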